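# Wedge the whetstone tight in its holder

### The arm

A 6-joint arm with a two-finger parallel gripper is mounted at the origin on a cart in front of the work surface, level with it; the furniture and walls round the work are solid. World frame = base frame: x ahead of the robot, y to its left, z up, the work surface at z = 0. Lengths are in mm, angles in rad, forces in N, time in s.
With the tool pointing down it reaches from about 425 to 1125 mm from the base axis. Payload 14.9 kg.
Tool frame: the origin (TCP) lies at the very end of the fingers, on their centre line; the grasp point (between the pads) lies 19 mm behind it; z points along the fingers, y is the line along which they close (so a half turn about z gives the same grasp; the last joint's range is limited). The gripper opens to 91 mm and grips with 3 to 60 N. Pads are 32 mm wide; open, the fingers measure 118 mm over their backs; the gripper's body (76 mm by 178 mm) begins 60 mm behind the grasp point.
Start: joints at [1.241, 0.379, 1.734, -0, 1.028, -0.033], TCP at [204.73, 669.405, 213.932] pointing down, gripper open.
Joint ranges: [-2.77, 2.77], [-0.74, 2.19], [0, 2.66], [-1.06, 4.2], [0.31, 2.87], [-3.08, 3.08]. Speed limits (rad/s): [1.89, 1.89, 2.39, 3.14, 3.14, 3.14].

### API

Orientations are given as a unit quaternion [w, x, y, z].
In Python, from cell import arm, imaging, job gives the robot as it stands. The module is installed in compiled form; this text tells all that it offers.
- The arm moves only by the tool step_arm, never from a script. Its argument "series" is a list that holds one entry, the list of rows, each a list of 7 numbers: the shift along the tool's x, y, z in mm, then the turn, a rotation vector about the tool's x, y, z in rad, then the finger opening in mm, from 0 to 91.2. In form: [[[x, y, z, rx, ry, rz, gripper], ...]]. A call has 1 to 20 rows; each row is the pose to reach, as a shift and turn from the pose commanded when the call began, along the tool's axes at that moment; what a row does not reach only later rows make up. A row lasts 1/8 s, in which the tool goes at most 62.5 mm and 10.7 degrees, less where a joint would pass 70% of its speed; a pose out of reach is approached as far as the arm can. A call with a gripper value outside its range is refused whole. The fingers move at their own pace and stop on an object; "squeeze" is the grip in N (left out, the last holds). Time passes only in rows, so rows that repeat a pose let the fingers close. It gives the time, the measured TCP pose, the force, the opening and the grip force at its end, in the units of the state.
- arm.read_state(): the state, without advancing time (a new reading comes with each control period).
- imaging.camera(name): name is "scene" or "top"; returns a dict with "frame" (400x640x3 uint8, red, green, blue), "z_map" (400x640 float32, mm along the optical axis (not along the pixel's ray), 0 where there is no reading), "vertical_fov" (degrees; the focal length in pixels is half the picture's height over the tangent of half this angle, whatever the lens; pixels are square), "cx", "cy" (the principal point, pixels), "dist_coeffs" ([k1, k2, p1, p2, k3] as OpenCV has them; the pictures are not rectified), "R" (3x3) and "t" (3): a world point X has camera coordinates R X + t. Camera axes: x right, y down, z forward; pixel columns grow to the right and rows downward; lengths in mm; the calibration is good to about 2 mm. A picture is of the moment at which its call begins.
- job.finish_job(): hands the job in; it is judged then, once.
The state is a dict: "clock": time; "joints": joint angles; "qd": joint speeds; "effort": joint torques, N m; "eef_pos": TCP position; "tool_rot": TCP orientation; "force": force on the tool from outside, world axes, zero at the start; "torque": the same for the moment, N m; "width": finger opening in mm; "finger_force": force on a finger pad.
Only numpy, scipy, OpenCV 4.12 (cv2) and the standard library are available. Lean on these libraries where they do the work, as an engineer would, in place of code of your own. Each camera call takes 0.05 s, during which the arm holds its last target. There are 200 camera calls.

### The job

Get the whetstone ready for sharpening. Lay it flat on the narrow bed of the wooden stone holder, lengthwise and centred between the end stop and the sliding jaw, and let go of it. Then pick up the mallet and tap the thick end of the wedge sideways with its head, in at least two separate blows with the mallet drawn well back in between, until the wedge no longer advances under a firm blow and the stone is clamped tight. Drive the wedge with the mallet only, never with the gripper; finally lay the mallet down on the table, clear of the holder.

Things in the scene. Friction and masses are not known exactly. Their poses are not given: they have to be found in the camera images.
- holder: Whetstone holder of pale wood, fixed, 322 long (x) x 100 wide (y). Origin on the table below the bed; z up; +x runs away from the robot from end stop to clamping end, yaw within 0.25 rad. Flat bed 45 above the table: beam 50 wide between cross-blocks (near: x -137 to -87, y +-50; far: x 63 to 185, y +-45). Slanted fence on the far block, 26 high, face at x = 144 - y/4 (mm).
- seat (a point): Point on the bed, 45 mm above the table, at holder x = -11, y = 0: where the centre of the stone's underside is when clamped; axes as the holder's. The upright face of the end stop is 98 mm from it towards -x: 10 mm high, bevelled back at 45 degrees above, 19 mm high in all.
- jaw: Sliding jaw on the far block, 76 wide x 24 high, 22 thick; slides only along the holder's x (0.6 N friction). Origin on the bed below the middle of its rubber face, which looks at the stone. At the start fully back, at holder x = 96, leaving 205 mm of room between stop and jaw; it can move 14 mm towards the stone. The wedge pushes on its back.
- stone: Whetstone, grey below and white on top, 196 (x) x 62 (y) x 28 high, 0.38 to 0.54 kg. Loose, at the start flat on the table left or right of the holder, its x within 0.35 rad of the world's x. Origin at the centre of its underside, z up. The bed's beam is narrower than it, so the fingers clear the bed.
- wedge: Dark loose wedge, 160 long, 32 high, 48 thick at the butt (y = -80), 8 at the tip (y = +80), 90 g. Lies on the far block between jaw and fence, axes as the holder's. Origin under mid-length of its straight (jaw) side; slanted side at +x. Starts at holder y = -10 to -17; driven to +y it slides easily, pushes jaw and stone to the stop (up to 8 N), stops tight at about y = +28 and holds by friction.
- wedge_butt (a point): Centre of the wedge's butt face (48 x 32 mm, looks to the holder's -y; the face to strike), 16 mm above the bed. It overhangs the far block's side by 45 to 52 mm at the start, by about 7 mm when tight. Blows that reach 12 to 25 N set it firmly: the jaw then presses the stone with well over 10 N.
- mallet: Pale wooden mallet: block head 44 (x) x 96 (y) x 50 high, flat striking faces at y = -48 and +48; 0.35 kg, loose. Origin under the middle of the head, z up. Handle 24 wide x 26 high, level, axis 25 above the underside, from the head to x = -170. At the start flat on the table, on the other side of the holder from the stone, its x within 0.35 rad of the world's x.
- mallet_grip (a point): Point on the axis of the mallet's handle, 60 mm from the head's middle, where it can be gripped from above (24 mm wide) and balances well.
Mind the look-alikes: they are no part of the job. What is shaped like the wedge but blue is not meant.

How it is judged (in metres and radians):
On the way, in this order (a step that is already met when the one before it is completed fails the run):
1. the stone lies on the bed between stop and jaw, let go (z of stone in the frame of holder between 0.041 and 0.049 m and x of stone in the frame of holder between -0.015 and 0.003 m and y of stone in the frame of holder between -0.012 and 0.012 m and angle between the x axis of stone and the x axis of holder, either way round below 0.08 rad and contact force between the fingers and stone below 0.05 N), for 0.2 s.
2. the mallet strikes the wedge (contact force between mallet and wedge above 2 N).
3. the mallet is drawn back at least 12 mm from the wedge (y of mallet in the frame of wedge below -0.14 m).
4. the mallet strikes the wedge again (contact force between mallet and wedge above 2 N).
At the end, for the whole second after the job is handed in: Stone flat on the bed, within 12 mm of its middle line and 0.08 rad of straight; wedge home (at most 6 mm short of tight), down on the block and at rest; jaw pressing the stone with over 10 N; mallet lying still on the table, touching neither holder, wedge nor stone (z of stone in the frame of holder between 0.041 and 0.049 m and x of stone in the frame of holder between -0.015 and 0.003 m and y of stone in the frame of holder between -0.012 and 0.012 m and angle between the x axis of stone and the x axis of holder, either way round below 0.08 rad and y of wedge in the frame of holder above 0.022 m and z of wedge in the frame of holder below 0.05 m and contact force between stone and jaw above 10 N and linear speed of wedge below 0.01 m/s and height (world z) of mallet between -0.02 and 0.06 m and linear speed of mallet below 0.02 m/s and contact force between mallet and holder below 0.05 N and contact force between mallet and wedge below 0.05 N and contact force between mallet and stone below 0.05 N).
It fails at once if the gripper or arm pushes the wedge or the jaw (contact force between any of the fingers, the arm and wedge above 1 N or contact force between any of the fingers, the arm and jaw above 1 N).
It also fails if it takes over 69 s, if anything falls off the work surface, if the arm or the gripper's body presses on something with over 40 N, if the wrist force passes 120 N, or if a joint passes its speed limit or range.

## Working session

There is one attempt and no reset: what is moved stays moved. The work goes in short steps, Python scripts to look and compute and a tool call to move; the robot and the scene stay as the last step left them, time stands still between calls to the robot, and variables do not carry over. Pictures are saved under pics/ and viewed, at most 10 in all, crops included, and the job is handed in when it is done.

Besides the shell and the picture viewer there is one more tool, called as name(argument=value, ...) on one line, values as JSON. step_arm: Moves the arm, as the interface text tells. Its arguments: {"type":"object","properties":{"series":{"type":"array","items":{"type":"array","items":{"type":"array","items":{"type":"number"}}}},"squeeze":{"type":"number"}},"required":["series"]}

```bash
mkdir -p pics; cat > h.py <<'E'
import numpy as np, cv2
from cell import arm, imaging, job
def cam(n):
    c=imaging.camera(n); f=200/np.tan(np.radians(c["vertical_fov"])/2)
    c["K"]=np.array([[f,0,c["cx"]],[0,f,c["cy"]],[0,0,1]]); c["D"]=np.array(c["dist_coeffs"],float)
    c["R"]=np.array(c["R"]);c["t"]=np.array(c["t"]); return c
def ray(c,px):
    u=cv2.undistortPoints(np.array(px,float).reshape(-1,1,2),c["K"],c["D"])[:,0]
    d=np.c_[u,np.ones(len(u))]; return d
def plane(c,px,z):
    d=ray(c,px)@c["R"]; o=-c["R"].T@c["t"]; return o+d*((z-o[2])/d[:,2])[:,None]
def cloud(c):
    h,w=c["z_map"].shape; g=np.stack(np.meshgrid(np.arange(w),np.arange(h)),-1).reshape(-1,2)
    P=ray(c,g)*c["z_map"].reshape(-1,1); return ((P-c["t"])@c["R"]).reshape(h,w,3)
E
python3 - <<'E'
from h import *
import pickle
for n in("scene","top"):
    c=cam(n); cv2.imwrite(f"pics/{n}0.png",c["frame"][:,:,::-1]); pickle.dump(c,open(n+"0.pkl","wb"))
    print(n,-c["R"].T@c["t"],c["R"].round(2).tolist(),c["K"][0,0],c["D"],(c["z_map"]>0).mean())
s=arm.read_state();print(s)
E
```

```text
scene [-318.06635131 -750.85837355  618.4761351 ] [[0.63, -0.78, -0.0], [-0.34, -0.27, -0.9], [0.7, 0.56, -0.44]] 433.9731694358232 [-0.04976932  0.          0.          0.          0.        ] 0.99622265625
top [ 490.65876295  -19.5264782  1316.9916475 ] [[-0.02, -1.0, 0.0], [-1.0, 0.02, -0.08], [0.08, -0.0, -1.0]] 472.56252969033216 [-0.08576994  0.          0.          0.          0.        ] 0.996
{'clock': 0.1, 'joints': array([ 1.24067403e+00,  3.79371819e-01,  1.73469639e+00,  2.34554170e-05,
        1.02847949e+00, -3.33014053e-02]), 'qd': array([-1.01899583e-03,  1.59790887e-03, -3.20468469e-03,  4.91013638e-04,
        2.19362862e-03, -4.31922681e-05]), 'effort': array([ 2.02589355e-03, -7.65040183e+01, -4.35295701e+01,  6.52982108e-02,
        3.99068696e-02,  1.36484880e-05]), 'eef_pos': array([204.62921336, 669.07096008, 213.35573751]), 'tool_rot': array([-9.61712518e-05,  1.47872214e-01,  9.89006360e-01, -4.67844382e-04]), 'force': array([-0.77517707, -0.64114387,  0.76400174]), 'torque': array([-0.00921023, -0.00897437, -0.02171493]), 'finger_force': 0.0, 'width': 91.47292499779412}
```

View pics/scene0.png

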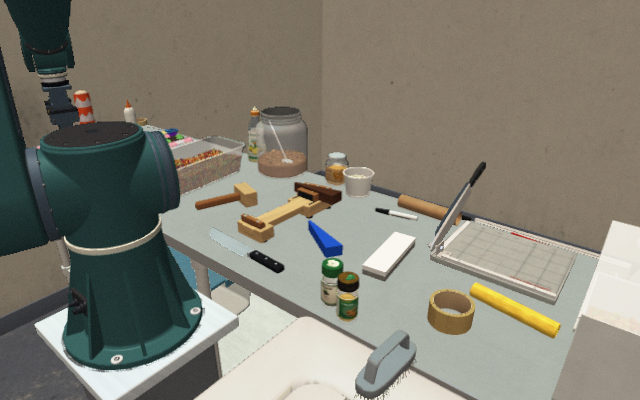

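View pics/top0.png

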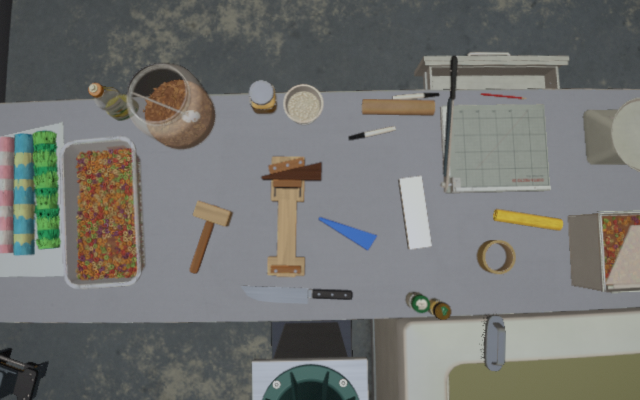

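The top view shows the holder around (287,215) with the dark wedge at (295,172), its butt to the right. The stone is at (415,212), the mallet head at (212,214), the blue decoy at (350,232) and the knife at (300,294).

```bash
python3 - <<'E'
from h import *
import pickle
c=pickle.load(open("top0.pkl","rb")); s=pickle.load(open("scene0.pkl","rb"))
a=cv2.resize(c["frame"][145:285,185:345],None,fx=5,fy=4.2,interpolation=cv2.INTER_CUBIC)
a=cv2.resize(c["frame"][145:285,240:340],None,fx=4,fy=4,interpolation=cv2.INTER_CUBIC)
b=cv2.resize(s["frame"][170:250,180:380],None,fx=4,fy=4,interpolation=cv2.INTER_CUBIC)[:, :]
cv2.imwrite("pics/a.png",a[:,:,::-1]); cv2.imwrite("pics/b.png",b[:,:,::-1])
for n,k in(("top",c),("scene",s)):
    P=cloud(k)
    hsv=cv2.cvtColor(k["frame"],cv2.COLOR_RGB2HSV)
    z=P[...,2]; m=(abs(P[...,0]-620)<250)&(abs(P[...,1])<450)
    print(n,"table z",np.median(z[m&(z<15)]),np.std(z[m&(z<10)&(z>-10)]))
    # stone: white
    w=(hsv[...,1]<40)&(hsv[...,2]>150)&m&(z>18)&(z<40)
    nl,L,st,ce=cv2.connectedComponentsWithStats(w.astype(np.uint8))
    for i in range(1,nl):
        if st[i,4]>150:
            ys,xs=np.where(L==i); W=plane(k,np.c_[xs,ys],28); print("white",ce[i],st[i,4],cv2.minAreaRect(W[:,:2].astype(np.float32)),W.mean(0),np.median(z[L==i]))
    # wood
    for nm,lo,hi in(("hold",(5,30,60),(25,255,255)),):
        w=(cv2.inRange(hsv,lo,hi)>0)&m&(z>12)&(z<90)
        nl,L,st,ce=cv2.connectedComponentsWithStats(w.astype(np.uint8))
        for i in range(1,nl):
            if st[i,4]>80:
                Q=P[L==i]; print(nm,ce[i].round(),st[i],cv2.minAreaRect(Q[:,:2].astype(np.float32)),np.percentile(Q[:,2],[5,50,95]).round())
P=cloud(c)
for r in range(152,282,4): print(r,P[r,264:324:3,2].round().astype(int), P[r,287,:2].round())
E
```

```text
top table z 1.096142653646119 2.702526691017347
white [415.26328956 212.34333959] 1599 ((546.6934814453125, -301.6422424316406), (194.36264038085938, 62.55706024169922), 5.969852447509766) [ 545.95989645 -301.57714932   28.        ] 29.25653131963079
hold [303. 107.] [285  95  36  28 677] ((830.7152709960938, 0.061100006103515625), (94.86016845703125, 78.308837890625), 89.67393493652344) [46. 52. 61.]
hold [265. 107.] [251  96  26  18 232] ((842.7595825195312, 102.73211669921875), (26.227497100830078, 68.87664031982422), 15.4520902633667) [28. 69. 89.]
hold [199. 132.] [164  98  51  51 427] ((785.1148681640625, 294.9083557128906), (58.53160858154297, 175.56906127929688), 44.29791259765625) [31. 60. 85.]
hold [398. 107.] [ 362   99   73   17 1124] ((842.7874145507812, -266.019287109375), (199.45021057128906, 43.5145149230957), 88.20744323730469) [26. 40. 46.]
hold [160. 110.] [143 100  41  22 580] ((840.1248779296875, 384.7379150390625), (59.7001953125, 110.17887115478516), 0.5202380418777466) [47. 53. 64.]
hold [288. 210.] [ 262  157   60  120 3503] ((545.9876098632812, 48.9701576232
[... 3904 characters left out ...]
-1  0] [469.  50.]
248 [ 4 -2  3  2  1 45 46 48 47 51 51 -2 -1  0  2  0 -3  2 -3 -1] [458.  51.]
252 [-2 -3  1 -4  3 45 48 49 47 45 46  4  3  4  3  3  2  5 -5 -3] [447.  51.]
256 [-1  0 46 44 44 47 47 47 53 43 45 36 31 27  1 -7  1 -1 -3  1] [437.  51.]
260 [ 2  2 43 47 44 49 49 53 48 45 49 48 46 47 -3  4  1  2 -1 -2] [426.  51.]
264 [-1  5 46 47 49 48 41 44 44 47 47 49 44 45  1  3  0  2 -1  2] [416.  51.]
268 [ 0  1 47 63 64 66 65 68 69 62 66 67 52 44  3 -1  0  3  0 -2] [406.  51.]
272 [ 0  2 47 63 67 60 68 63 64 66 69 65 45 47  1  6  0  5 -1 -1] [396.  51.]
276 [-1  1  0  6  7  3 -2 40 47 44 41 -1  3  5  5 -1  3  0  1  0] [384.  52.]
280 [2 0 5 3 1 2 0 4 5 2 1 0 4 1 2 0 1 0 0 1] [369.  55.]
```

View pics/a.png

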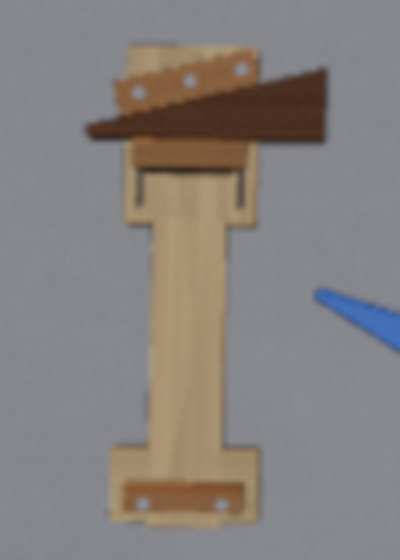

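View pics/b.png

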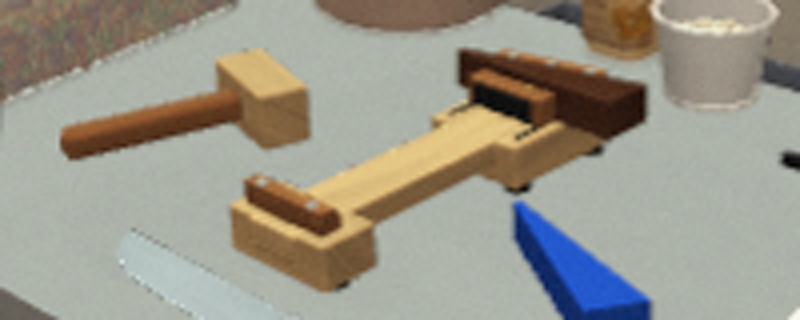

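The crops show the holder with its beam at columns ~277–296, shoulders at rows ~201 and ~256, and the end stop at rows 266–273. The dark wedge points left, with its butt at column ~321. Next is sub-pixel edges.

```bash
cat > m.py <<'E'
from h import *
def cross(p,i0,rise,th=None):
    th=(p.max()+p.min())/2 if th is None else th
    q=p if rise else -p; t=th if rise else -th
    k=[i for i in range(len(p)-1) if q[i]<t<=q[i+1]]
    return [i0+i+(t-q[i])/(q[i+1]-q[i]) for i in k]
def holder(c):
    S=c["frame"].astype(float); S=S[...,0]-S[...,2]   # R-B: wood high
    L=[];R=[]
    for r in range(206,251):
        p=S[r,268:306]; a=cross(p,268,True); b=cross(p,268,False)
        if a and b: L.append((a[0],r)); R.append((b[-1],r))
    L=plane(c,L,45);R=plane(c,R,45)
    fl=np.polyfit(L[:,0],L[:,1],1);fr=np.polyfit(R[:,0],R[:,1],1)
    yaw=np.arctan((fl[0]+fr[0])/2); print("yaw L,R",np.arctan(fl[0]),np.arctan(fr[0]),"width",(np.polyval(fl,530)-np.polyval(fr,530))*np.cos(yaw))
    mid=(fl+fr)/2; ex=np.array([np.cos(yaw),np.sin(yaw)]); ey=np.array([-ex[1],ex[0]])
    o=np.array([530,np.polyval(mid,530)])
    def edge(cols,r0,r1,rise):
        v=[]
        for u in cols:
            e=cross(S[r0:r1,u],r0,rise)
            if e: v.append((plane(c,[(u,e[0])],45)[0,:2]-o)@ex)
        return np.array(v)
    A=edge([273,274,300,301],194,208,False)   # far block shoulder x=63
    B=edge([270,271,272,299,300,301],250,262,True) # near block shoulder x=-87
    C=edge([270,272,274,276,278,296,298,300],270,282,False) # near end x=-137
    print("63:",A.round(1),"-87:",B.round(1),"-137:",C.round(1))
    d=(np.median(A)-63+np.median(B)+87)/2
    O=o+d*ex
    print("origin",O,"yaw",yaw,"end check",np.median(C)-d)
    return O,yaw,ex,ey
E
python3 - <<'E'
from m import *
import pickle
c=pickle.load(open("top0.pkl","rb")); s=pickle.load(open("scene0.pkl","rb"))
O,yaw,ex,ey=holder(c)
# verify: project key pts into scene camera and report; overlay
def proj(k,P): return cv2.projectPoints(np.array(P,float),cv2.Rodrigues(k["R"])[0],k["t"],k["K"],k["D"])[0][:,0]
def W(x,y,z): return [*(O+x*ex+y*ey),z]
pts=[W(-137,-50,45),W(-137,50,45),W(-87,-50,45),W(-87,50,45),W(63,-45,45),W(63,45,45),W(-109,-38,55),W(-109,38,55),W(96,-38,69),W(96,38,69),W(-137,-50,10)]
F=s["frame"][170:250,180:380]; im=cv2.resize(F,None,fx=4,fy=4,interpolation=cv2.INTER_CUBIC)[:,:,::-1].copy()
for p in proj(s,pts): cv2.drawMarker(im,tuple(int(round(v)) for v in ((p-[180,170])*4+1.5)),(255,0,255),cv2.MARKER_CROSS,10,1)
T=c["frame"][145:285,240:340]; im2=cv2.resize(T,None,fx=4,fy=4,interpolation=cv2.INTER_CUBIC)[:,:,::-1].copy()
for p in proj(c,pts[:-1]): cv2.drawMarker(im2,tuple(int(round(v)) for v in ((p-[240,145])*4+1.5)),(255,0,255),cv2.MARKER_CROSS,10,1)
o=np.zeros((560,800,3),np.uint8); o[:320,:800]=im; o2=im2[140:,:400]
cv2.imwrite("pics/ov.png",np.vstack([im[:,:800],np.pad(im2[20:300],((0,0),(0,400),(0,0)))]))
# stone & mallet in each
for n,k in(("top",c),("scene",s)):
    hsv=cv2.cvtColor(k["frame"],cv2.COLOR_RGB2HSV);P=cloud(k)
    # mallet: points of connected cloud, top faces near z 50 (head)
    z=P[...,2]; near=(abs(P[...,0]-490)<160)&(abs(P[...,1]-275)<90)
    hd=near&(z>42)&(z<60)&(hsv[...,1]>50)
    ys,xs=np.where(hd); Wd=plane(k,np.c_[xs,ys],50); print(n,"head",len(xs),cv2.minAreaRect(Wd[:,:2].astype(np.float32)))
    ha=near&(z>26)&(z<43)&(hsv[...,1]>90)
    ys,xs=np.where(ha); Wd=plane(k,np.c_[xs,ys],36)
    if len(xs)>10:print(n,"handle",len(xs),cv2.fitLine(Wd[:,:2].astype(np.float32),cv2.DIST_HUBER,0,.01,.01).ravel(),cv2.minAreaRect(Wd[:,:2].astype(np.float32)))
    # wedge butt dark
E
```

```text
yaw L,R -0.03979428945178925 -0.04322580641963162 width 50.56514979750652
63: [54.2 54.3 53.7 53.6] -87: [-93.7 -93.7 -93.8 -94.  -94.  -94. ] -137: [-144.1 -143.9 -144.4 -145.8 -147.3 -144.6 -143.5 -143.8]
origin [522.04059839  50.54851222] yaw -0.041510170204592 end check -136.28936827880062
top head 579 ((487.93048095703125, 276.0494384765625), (96.70262145996094, 185.07998657226562), 70.4356918334961)
top handle 440 [ 9.385760e-01 -3.450726e-01  4.673218e+02  2.830358e+02] ((485.56353759765625, 269.19171142578125), (54.691776275634766, 190.77748107910156), 58.176429748535156)
scene head 187 ((548.8617553710938, 244.1819305419922), (110.08976745605469, 48.05363082885742), 70.27184295654297)
scene handle 338 [  0.8668626   -0.49854717 472.2774     262.81705   ] ((473.26544189453125, 248.30364990234375), (128.45626831054688, 179.3010711669922), 89.66465759277344)
```

View pics/ov.png

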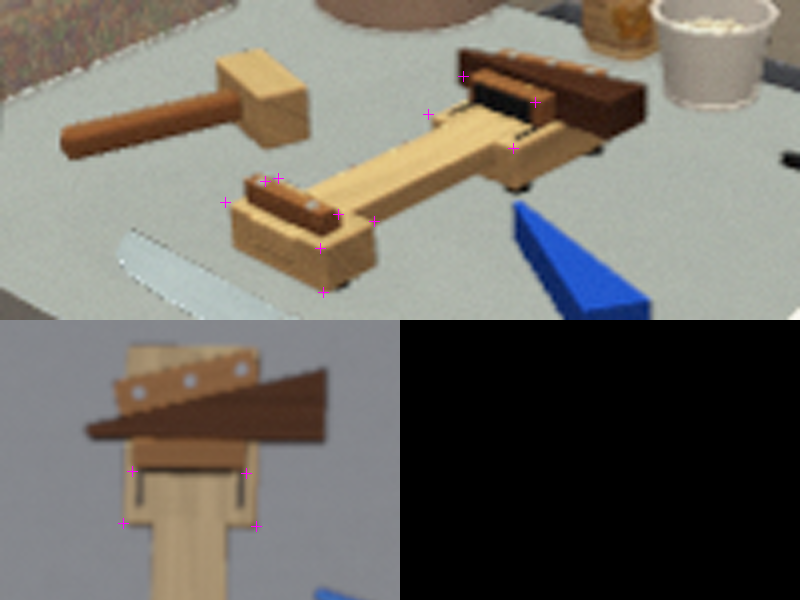

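```bash
cat >> h.py <<'E'
def plan(wps,cur=None):
    """wps: (x,y,z,tool-y angle rad world). prints shift/turn rows relative to the current pose"""
    s=arm.read_state(); p=s["eef_pos"]; w,x,y,z=s["tool_rot"]
    from scipy.spatial.transform import Rotation as Ro
    R=Ro.from_quat([x,y,z,w]).as_matrix(); th=np.arctan2(R[1,1],R[0,1])
    print("t %.2f pos %s th %.3f j6 %.2f w %.1f"%(s["clock"],p.round(1),th,s["joints"][5],s["width"]), "tilt",R[2].round(4))
    for a in wps:
        Rt=np.array([[np.sin(a[3]),np.cos(a[3]),0],[-np.cos(a[3]),np.sin(a[3]),0],[0,0,-1]])
        Rt[:,0]=np.cross(Rt[:,1],Rt[:,2])
        print(np.r_[R.T@(np.array(a[:3])-p),Ro.from_matrix(R.T@Rt).as_rotvec()].round(3).tolist())
E
python3 - <<'E'
from h import *
plan([(600,200,280,1.5),(545.5,-303,110,1.673),(545.5,-303,5,1.673)])
E
```

```text
t 0.10 pos [204.6 669.1 213.4] th 1.274 j6 -0.03 w 91.5 tilt [ 1.e-04 -1.e-03 -1.e+00]
[-515.277, -332.978, -66.353, -0.001, -0.0, -0.226]
[-610.293, -829.759, 104.116, -0.001, -0.0, -0.399]
[-610.299, -829.658, 209.116, -0.001, -0.0, -0.399]
```

step_arm(series=[[[-515,-333,-66,0,0,-0.226,91],[-515,-333,-66,0,0,-0.226,91],[-515,-333,-66,0,0,-0.226,91],[-515,-333,-66,0,0,-0.226,91],[-515,-333,-66,0,0,-0.226,91],[-515,-333,-66,0,0,-0.226,91],[-515,-333,-66,0,0,-0.226,91],[-515,-333,-66,0,0,-0.226,91],[-515,-333,-66,0,0,-0.226,91],[-610,-830,104,0,0,-0.399,91],[-610,-830,104,0,0,-0.399,91],[-610,-830,104,0,0,-0.399,91],[-610,-830,104,0,0,-0.399,91],[-610,-830,104,0,0,-0.399,91],[-610,-830,104,0,0,-0.399,91],[-610,-830,104,0,0,-0.399,91],[-610,-830,104,0,0,-0.399,91],[-610,-830,104,0,0,-0.399,91],[-610,-830,104,0,0,-0.399,91],[-610,-830,104,0,0,-0.399,91]]])

```text
clock: 2.6
eef_pos: [544.9, -302.6, 109.5]
tool_rot: [-0.0, -0.051, 0.999, 0.0]
force: [0.3, -0.6, -0.4]
width: 91.1
finger_force: 0.0
```

Descend and grip, then lift.

step_arm(series=[[[0,0,60,0,0,0,91],[0,0,104,0,0,0,91],[0,0,104,0,0,0,91],[0,0,104,0,0,0,50],[0,0,104,0,0,0,50],[0,0,104,0,0,0,50],[0,0,104,0,0,0,50],[0,0,104,0,0,0,50]]], squeeze=40)

```text
clock: 3.6
eef_pos: [545.7, -302.7, 7.1]
tool_rot: [0.0, -0.051, 0.999, -0.0]
force: [-2.0, 5.7, 11.7]
width: 61.5
finger_force: 40.0
```

```bash
python3 - <<'E'
from h import *
plan([(545.5,-303,130,1.673),(515.5,50.8,130,1.529),(515.5,50.8,85,1.529)])
E
```

```text
t 3.60 pos [ 545.7 -302.7    7.1] th 1.673 j6 -2.22 w 61.5 tilt [-7.e-04 -2.e-04 -1.e+00]
[0.189, -0.331, -122.901, -0.0, 0.001, -0.0]
[-6.031, 354.685, -122.954, -0.0, 0.001, 0.144]
[-5.999, 354.692, -77.954, -0.0, 0.001, 0.144]
```

step_arm(series=[[[0,0,-60,0,0,0,50],[0,0,-123,0,0,0,50],[0,0,-123,0,0,0,50],[-6,355,-123,0,0,0.144,50],[-6,355,-123,0,0,0.144,50],[-6,355,-123,0,0,0.144,50],[-6,355,-123,0,0,0.144,50],[-6,355,-123,0,0,0.144,50],[-6,355,-123,0,0,0.144,50],[-6,355,-123,0,0,0.144,50],[-6,355,-78,0,0,0.144,50],[-6,355,-78,0,0,0.144,50],[-6,355,-78,0,0,0.144,50]]])

```text
clock: 5.22
eef_pos: [515.2, 50.5, 84.4]
tool_rot: [-0.0, 0.021, 1.0, -0.0]
force: [0.2, 0.2, -3.3]
width: 61.7
finger_force: 40.0
```

```bash
python3 - <<'E'
from h import *
import pickle
plan([])
for n in("scene","top"):
    c=cam(n); pickle.dump(c,open(n+"1.pkl","wb"))
    f=c["frame"]; a=f[140:290,240:340] if n=="top" else f[150:270,200:380]
    k=4 if n=="top" else 4
    cv2.imwrite(f"pics/{n}1.png",cv2.resize(a,None,fx=k,fy=k,interpolation=cv2.INTER_CUBIC)[:,:,::-1])
E
python3 -c "
import cv2,numpy as np
a=cv2.imread('pics/top1.png');b=cv2.imread('pics/scene1.png')
b=cv2.resize(b,(400,267)); o=np.zeros((600,800,3),np.uint8);o[:,:400]=a;o[:267,400:]=b;cv2.imwrite('pics/c1.png',o)"
```

```text
t 5.22 pos [515.2  50.5  84.4] th 1.528 j6 -1.48 w 61.7 tilt [ 5.e-04 -1.e-04 -1.e+00]
```

View pics/c1.png

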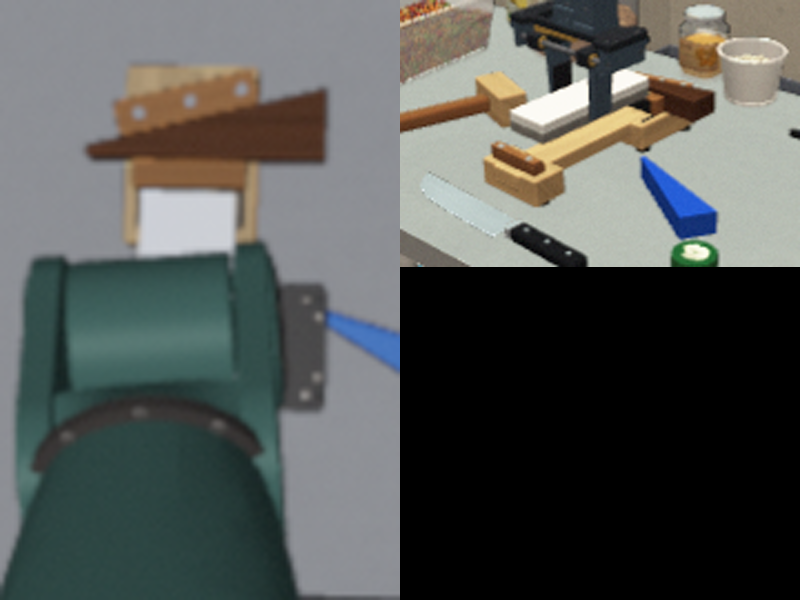

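The stone hovers over the bed. In the top crop its far end, at crop (188,190), shows just short of the jaw. I'll measure it in the holder frame.

```bash
python3 - <<'E'
from m import *
import pickle
c0=pickle.load(open("top0.pkl","rb")); c=pickle.load(open("top1.pkl","rb"))
O,yaw,ex,ey=holder(c0)
f=c["frame"].astype(float); S=f[...,0]-f[...,2]; B=f[...,2]
zt=84.4+20.9
E=[];l=[];r=[]
for u in range(277,297):
    e=cross(B[180:194,u],180,True)
    if e:E.append((u,e[0]))
for v in range(190,201):
    p=B[v,268:306]; a=cross(p,268,True,150);b=cross(p,268,False,150)
    if a and b:l.append((a[0],v));r.append((b[-1],v))
H=lambda q,z:(plane(c,q,z)[:,:2]-O)@np.c_[ex,ey]
e=H(E,zt);L=H(l,zt);R=H(r,zt)
print("far end x",e.round(1)[:,0], "slope",np.polyfit(e[3:-3,1],e[3:-3,0],1))
print("L",np.polyfit(L[:,0],L[:,1],1),L[:,1].round(1),"R",np.polyfit(R[:,0],R[:,1],1),R[:,1].round(1))
# jaw face top edge in c0 (z=69): dark rubber / orange transition
f0=c0["frame"].astype(float).mean(2)
for u in (280,285,290,295): print(u,f0[180:192,u].round())
# stop
g=c0["frame"].astype(float)
for u in (280,287,294): print(u,(g[262:280,u,0]-g[262:280,u,2]).round())
for q in [(287,186.5)]: print("row186.5@69",((plane(c0,[q],69)[:,:2]-O)@np.c_[ex,ey]))
for rr in (265.5,266.5): print(rr,((plane(c0,[(285,rr)],64)[:,:2]-O)@np.c_[ex,ey]))
E
```

```text
yaw L,R -0.03979428945178925 -0.04322580641963162 width 50.56514979750652
63: [54.2 54.3 53.7 53.6] -87: [-93.7 -93.7 -93.8 -94.  -94.  -94. ] -137: [-144.1 -143.9 -144.4 -145.8 -147.3 -144.6 -143.5 -143.8]
origin [522.04059839  50.54851222] yaw -0.041510170204592 end check -136.28936827880062
far end x [94.6 94.7 94.7 94.4 94.  93.9 93.9 94.  94.  93.9 94.  94.2 94.3 94.3
 94.3 94.1 93.8 93.6 93.3 93.4] slope [-1.69463344e-03  9.40602837e+01]
L [-0.0491485  33.50120957] [29.5 29.6 29.5 29.5 29.6 29.6 29.9 30.2 30.5 30.7 30.5] R [ 6.40996939e-03 -3.27868280e+01] [-32.4 -32.3 -32.3 -32.2 -32.1 -32.1 -32.1 -32.3 -32.6 -32.6 -32.3]
280 [ 82.  91.  91.  91.  91.  91.  74.  49. 104. 137. 140. 140.]
285 [ 84.  91.  90.  90.  91.  91.  74.  44.  81. 122. 136. 137.]
290 [ 82.  90.  89.  89.  90.  91.  76.  51.  89. 130. 144. 145.]
295 [ 77.  90.  88.  90.  91.  90.  75.  50.  83. 123. 136. 137.]
280 [54. 54. 54. 69. 80. 78. 75. 69. 69. 70. 65. 55. 53. 50. 32.  3. -7. -7.]
287 [52. 52. 54. 67. 80. 80. 73. 71. 69. 70. 68. 57. 53. 50. 34.  4. -6. -7.]
294 [52. 52. 54. 59. 73. 77. 72. 47. 17.  4. 24. 49. 54. 55. 42.  9. -7. -7.]
row186.5@69 [[99.1597195 -0.3830829]]
265.5 [[-109.49096228    0.73978921]]
266.5 [[-112.11130797    0.68573476]]
```

step_arm(series=[[[2.5,1,0,0,0,0,50],[2.5,1,10,0,0,0,50],[2.5,1,20,0,0,0,50],[2.5,1,26,0,0,0,50],[2.5,1,29,0,0,0,50],[2.5,1,31,0,0,0,50],[2.5,1,31,0,0,0,50]]])

```text
clock: 6.2
eef_pos: [512.6, 52.1, 52.9]
tool_rot: [-0.0, 0.021, 1.0, -0.0]
force: [-0.1, 0.8, -4.4]
width: 62.1
finger_force: 40.0
```

step_arm(series=[[[0,0,1,0,0,0,50],[0,0,2,0,0,0,50],[0,0,2,0,0,0,50]]])

```text
clock: 6.58
eef_pos: [512.9, 52.2, 52.1]
tool_rot: [0.0, 0.021, 1.0, -0.0]
force: [-9.1, 0.2, 22.1]
width: 62.0
finger_force: 40.0
```

step_arm(series=[[[0,0,0.5,0,0,0,91],[0,0,0.5,0,0,0,91],[0,0,0.5,0,0,0,91],[0,0,0.5,0,0,0,91],[0,0,-40,0,0,0,91],[0,0,-100,0,0,0,91],[0,0,-160,0,0,0,91],[0,0,-160,0,0,0,91],[0,230,-190,0,0,0,91],[0,230,-190,0,0,0,91],[0,230,-190,0,0,0,91],[0,230,-190,0,0,0,91],[0,230,-190,0,0,0,91],[0,230,-190,0,0,0,91]]])

```text
clock: 8.32
eef_pos: [521.7, 281.4, 240.0]
tool_rot: [-0.001, 0.021, 1.0, -0.0]
force: [-0.5, -0.1, 0.1]
width: 91.0
finger_force: 0.0
```

```bash
python3 - <<'E'
from m import *
import pickle
plan([])
c=cam("top");s=cam("scene"); pickle.dump(c,open("top2.pkl","wb"));pickle.dump(s,open("scene2.pkl","wb"))
c0=pickle.load(open("top0.pkl","rb")); O,yaw,ex,ey=holder(c0)
hsv=cv2.cvtColor(c["frame"],cv2.COLOR_RGB2HSV); P=cloud(c)
w=(hsv[...,1]<40)&(hsv[...,2]>150)&(abs(P[...,2]-73)<12)&(abs(P[...,0]-515)<130)&(abs(P[...,1]-50)<60)
ys,xs=np.where(w);print(len(xs),xs.min(),xs.max(),ys.min(),ys.max())
W=(plane(c,np.c_[xs,ys],73)[:,:2]-O)@np.c_[ex,ey]
print(cv2.minAreaRect(W.astype(np.float32)),W.mean(0), "z",np.median(P[w][:,2]))
B=c["frame"].astype(float)[...,2]
e=[(u,cross(B[178:196,u],178,True)[0]) for u in range(281,294)]; n=[(u,cross(B[255:275,u],255,False)[-1]) for u in range(281,294)]
H=lambda q,z:((plane(c,q,z)[:,:2]-O)@np.c_[ex,ey])
print("far",H(e,73)[:,0].round(1),"near",H(n,73)[:,0].round(1), np.array(n)[:,1].round(1))
a=cv2.resize(c["frame"][145:285,180:340],None,fx=4,fy=4,interpolation=cv2.INTER_CUBIC)
cv2.imwrite("pics/top2.png",a[:,:,::-1])
E
```

```text
t 8.32 pos [521.7 281.4 240. ] th 1.529 j6 -1.07 w 91.0 tilt [ 1.3e-03 -9.0e-04 -1.0e+00]
yaw L,R -0.03979428945178925 -0.04322580641963162 width 50.56514979750652
63: [54.2 54.3 53.7 53.6] -87: [-93.7 -93.7 -93.8 -94.  -94.  -94. ] -137: [-144.1 -143.9 -144.4 -145.8 -147.3 -144.6 -143.5 -143.8]
origin [522.04059839  50.54851222] yaw -0.041510170204592 end check -136.28936827880062
1732 273 298 190 271
((-17.320877075195312, 1.0160751342773438), (62.49637222290039, 212.91696166992188), 89.84675598144531) [-8.01850913  1.10023156] z 74.02972230098636
far [92.4 92.1 91.8 91.5 91.5 91.5 91.5 91.6 91.8 92.1 92.1 92.2 92.1] near [-106.3 -106.4 -106.4 -106.4 -106.3 -106.5 -106.5 -106.5 -106.4 -106.2
 -106.1 -106.1 -106.1] [264.4 264.5 264.5 264.5 264.5 264.6 264.6 264.6 264.6 264.5 264.5 264.5
 264.6]
```

View pics/top2.png

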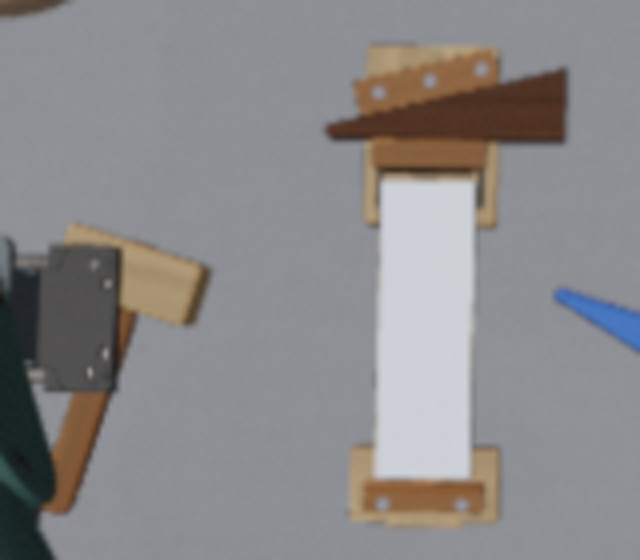

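The stone lies flat and centred: x≈-7, y≈+1 in the holder frame. Now the mallet.

```bash
cat > mal.py <<'E'
from h import *
import pickle
c=pickle.load(open("top0.pkl","rb"));P=cloud(c);f=c["frame"].astype(float)
hsv=cv2.cvtColor(c["frame"],cv2.COLOR_RGB2HSV)
box=np.zeros(hsv.shape[:2],bool);box[195:280,183:240]=1
wood=box&(f[...,0]-f[...,2]>20)
z=cv2.medianBlur(P[...,2].astype(np.float32),3)
pale=wood&(hsv[...,2]>150)&(z>43)
dark=wood&(hsv[...,2]<=150)&(z<45)&(z>15)
ker=np.ones((2,2),np.uint8)
for nm,m,zz in(("head",pale,50),("handle",dark,34)):
    m=m.astype(np.uint8); n,L,st,ce=cv2.connectedComponentsWithStats(m); i=1+np.argmax(st[1:,4])
    ys,xs=np.where(L==i);W=plane(c,np.c_[xs,ys],zz)[:,:2].astype(np.float32)
    print(nm,len(xs),cv2.minAreaRect(W),W.mean(0),cv2.fitLine(W,cv2.DIST_HUBER,0,.01,.01).ravel())
E
python3 mal.py
```

```text
head 476 ((556.800537109375, 254.2996368408203), (91.53776550292969, 39.14293670654297), 70.51679229736328) [556.022   252.93228] [2.8744036e-01 9.5779854e-01 5.5536786e+02 2.5333530e+02]
handle 492 ((466.3197021484375, 284.4312438964844), (26.832963943481445, 147.28192138671875), 69.26021575927734) [467.08176 284.34976] [ 9.4343686e-01 -3.3155227e-01  4.6672028e+02  2.8451678e+02]
```

```bash
python3 - <<'E'
from h import *
plan([(500,273,100,1.231),(500,273,6,1.231)])
E
```

```text
t 8.43 pos [522.  280.8 240.3] th 1.528 j6 -1.07 w 91.2 tilt [ 9.e-04 -6.e-04 -1.e+00]
[21.481, -8.693, 140.312, -0.001, -0.001, 0.297]
[21.394, -8.634, 234.312, -0.001, -0.001, 0.297]
```

step_arm(series=[[[21.5,-8.7,60,0,0,0.15,91],[21.5,-8.7,120,0,0,0.297,91],[21.5,-8.7,175,0,0,0.297,91],[21.5,-8.7,215,0,0,0.297,91],[21.5,-8.7,234,0,0,0.297,91],[21.5,-8.7,234,0,0,0.297,91],[21.5,-8.7,234,0,0,0.297,12],[21.5,-8.7,234,0,0,0.297,12],[21.5,-8.7,234,0,0,0.297,12],[21.5,-8.7,234,0,0,0.297,12],[21.5,-8.7,234,0,0,0.297,12],[21.5,-8.7,234,0,0,0.297,12],[21.5,-8.7,234,0,0,0.297,12]]], squeeze=60)

```text
clock: 10.05
eef_pos: [500.4, 274.2, 6.9]
tool_rot: [-0.0, 0.169, 0.986, 0.0]
force: [-0.2, 1.2, -0.1]
width: 23.8
finger_force: 16.7
```

```bash
python3 - <<'E'
from h import *
plan([(500,274,180,1.231),(591.2,-137.5,180,1.529),(591.2,-137.5,43,1.529)])
E
```

```text
t 10.05 pos [500.4 274.2   6.9] th 1.232 j6 -0.77 w 23.8 tilt [ 0.  0. -1.]
[0.304, -0.299, -173.099, 0.0, -0.0, 0.001]
[-222.46, -358.106, -173.101, 0.0, -0.0, -0.297]
[-222.461, -358.106, -36.101, 0.0, -0.0, -0.297]
```

step_arm(series=[[[0,0,-50,0,0,0,12],[0,0,-110,0,0,0,12],[0,0,-173,0,0,0,12],[0,0,-173,0,0,0,12],[-222,-358,-173,0,0,-0.297,12],[-222,-358,-173,0,0,-0.297,12],[-222,-358,-173,0,0,-0.297,12],[-222,-358,-173,0,0,-0.297,12],[-222,-358,-173,0,0,-0.297,12],[-222,-358,-173,0,0,-0.297,12],[-222,-358,-173,0,0,-0.297,12],[-222,-358,-173,0,0,-0.297,12],[-222,-358,-173,0,0,-0.297,12],[-222,-358,-130,0,0,-0.297,12],[-222,-358,-80,0,0,-0.297,12],[-222,-358,-36,0,0,-0.297,12],[-222,-358,-36,0,0,-0.297,12]]])

```text
clock: 12.18
eef_pos: [588.0, -135.4, 39.8]
tool_rot: [-0.003, 0.02, 1.0, 0.001]
force: [-0.0, -0.4, -3.2]
width: 23.6
finger_force: 60.0
```

```bash
python3 - <<'E'
from m import *
import pickle
plan([])
c=cam("top");s=cam("scene"); pickle.dump(c,open("top3.pkl","wb"));pickle.dump(s,open("scene3.pkl","wb"))
a=cv2.resize(c["frame"][140:290,240:380],None,fx=4,fy=4,interpolation=cv2.INTER_CUBIC)
b=cv2.resize(s["frame"][150:250,220:390],None,fx=4,fy=4,interpolation=cv2.INTER_CUBIC)
o=np.zeros((600,800,3),np.uint8);o[:,:400]=a[:,80:480];o[:400,400:]=b[:,200:600];cv2.imwrite("pics/c3.png",o[:,:,::-1])
E
```

```text
t 12.18 pos [ 588.  -135.4   39.8] th 1.530 j6 -1.80 w 23.6 tilt [ 0.0065  0.0015 -1.    ]
```

View pics/c3.png

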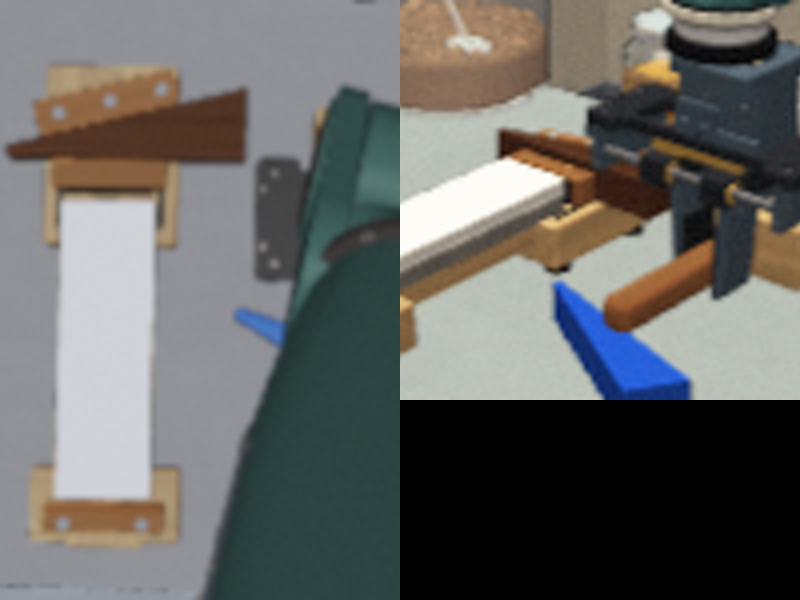

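The mallet is held level at butt height, with its head about 45 mm short of the butt (head corner at crop (318,115), butt at x≈245). First blow.

step_arm(series=[[[0,15,0,0,0,0,12],[0,40,0,0,0,0,12],[0,66,0,0,0,0,12],[0,66,0,0,0,0,12],[0,20,0,0,0,0,12],[0,0,0,0,0,0,12],[0,0,0,0,0,0,12]]])

```text
clock: 13.15
eef_pos: [591.2, -138.6, 43.7]
tool_rot: [0.001, 0.022, 1.0, -0.0]
force: [-0.1, 0.2, -3.5]
width: 23.8
finger_force: 60.0
```

```bash
cat > wed.py <<'E'
from m import *
import pickle,contextlib,io
with contextlib.redirect_stdout(io.StringIO()): O,yaw,ex,ey=holder(pickle.load(open("top0.pkl","rb")))
def butt(c):
    f=c["frame"].astype(float);S=f.mean(2); v=[]
    for r in range(167,178):
        e=cross(S[r,308:330],308,True,95)
        if e: v.append((e[0],r))
    H=(plane(c,v,77)[:,:2]-O)@np.c_[ex,ey]; return np.median(H[:,1])+80
def tcp():
    p=arm.read_state()["eef_pos"]; return (p[:2]-O)@np.c_[ex,ey],p[2]
if __name__=="__main__":
    print("wedge0",butt(pickle.load(open("top3.pkl","rb"))))
    c=cam("top"); print("wedge y",butt(c),"tcp holder",tcp())
    B=c["frame"].astype(float)[...,2]
    e=[(u,cross(B[178:196,u],178,True)[0]) for u in range(281,294)]
    x=((plane(c,e,73)[:,:2]-O)@ex); print("stone far",np.median(x))
E
python3 wed.py
```

```text
wedge0 -9.959394846250163
wedge y 12.73394589195162 tcp holder (array([  76.70265798, -185.27509942]), np.float64(43.47407297363324))
stone far 90.76970947155331
```

step_arm(series=[[[0,20,0,0,0,0,12],[0,50,0,0,0,0,12],[0,80,0,0,0,0,12],[0,80,0,0,0,0,12],[0,30,0,0,0,0,12],[0,0,0,0,0,0,12],[0,0,0,0,0,0,12]]])

```text
clock: 14.08
eef_pos: [591.0, -138.1, 43.1]
tool_rot: [0.0, 0.022, 1.0, -0.0]
force: [0.5, 0.2, -3.8]
width: 24.0
finger_force: 60.0
```

```bash
python3 wed.py
```

```text
wedge0 -9.959394846250163Traceback (most recent call last):
  File "wed.py", line 14, in <module>
    c=cam("top"); print("wedge y",butt(c),"tcp holder",tcp())
                                  ~~~~^^^
  File "wed.py", line 9, in butt
    H=(plane(c,v,77)[:,:2]-O)@np.c_[ex,ey]; return np.median(H[:,1])+80
       ~~~~~^^^^^^^^
  File "h.py", line 11, in plane
    d=ray(c,px)@c["R"]; o=-c["R"].T@c["t"]; return o+d*((z-o[2])/d[:,2])[:,None]
      ~~~^^^^^^
  File "h.py", line 8, in ray
    u=cv2.undistortPoints(np.array(px,float).reshape(-1,1,2),c["K"],c["D"])[:,0]
      ~~~~~~~~~~~~~~~~~~~^^^^^^^^^^^^^^^^^^^^^^^^^^^^^^^^^^^^^^^^^^^^^^^^^^
cv2.error: OpenCV(4.12.0) /io/opencv/modules/calib3d/src/undistort.dispatch.cpp:347: error: (-215:Assertion failed) CV_IS_MAT(_src) && CV_IS_MAT(_dst) && (_src->rows == 1 || _src->cols == 1) && (_dst->rows == 1 || _dst->cols == 1) && _src->cols + _src->rows - 1 == _dst->rows + _dst->cols - 1 && (CV_MAT_TYPE(_src->type) == CV_32FC2 || CV_MAT_TYPE(_src->type) == CV_64FC2) && (CV_MAT_TYPE(_dst->type) == CV_32FC2 || CV_MAT_TYPE(_dst->type) == CV_64FC2) in function 'cvUndistortPointsInternal'
```

```bash
sed -i 's/S\[r,308:330\],308/S[r,292:330],292/' wed.py; python3 wed.py
```

```text
wedge0 -9.959394846250163
wedge y 26.700561399072676 tcp holder (array([  76.40505738, -184.10895011]), np.float64(42.90376897406703))
stone far 88.17862620957438
```

step_arm(series=[[[0,30,0,0,0,0,12],[0,60,0,0,0,0,12],[0,84,0,0,0,0,12],[0,85.5,0,0,0,0,12],[0,86,0,0,0,0,12]]])

```text
clock: 14.8
eef_pos: [593.6, -50.9, 42.8]
tool_rot: [-0.001, 0.02, 1.0, -0.001]
force: [-5.0, -16.6, -1.9]
width: 23.5
finger_force: 60.0
```

step_arm(series=[[[0,-40,0,0,0,0,12],[0,-40,0,0,0,0,12],[0,-20,0,0,0,0,12],[0,0,0,0,0,0,12],[0,1,0,0,0,0,12],[0,1,0,0,0,0,12]]])

```text
clock: 15.55
eef_pos: [593.2, -50.3, 42.7]
tool_rot: [-0.001, 0.02, 1.0, -0.001]
force: [-8.2, -27.5, -0.9]
width: 23.8
finger_force: 59.7
```

step_arm(series=[[[0,-40,0,0,0,0,12],[0,-90,0,0,0,0,12],[0,-90,0,0,0,0,12],[0,-90,0,0,0,0,12]]])

```text
clock: 16.05
eef_pos: [590.7, -138.7, 42.8]
tool_rot: [-0.0, 0.02, 1.0, 0.0]
force: [0.2, -0.0, -3.0]
width: 23.8
finger_force: 59.9
```

```bash
python3 wed.py; python3 - <<'E'
from h import *
# lay-down spots: near stone's former place
plan([(540,-290,120,1.529),(540,-290,8,1.529)])
c=cam("top"); P=cloud(c); m=P[...,2]>12
for x in range(380,681,20): print(x,[int(np.max(P[...,2][(abs(P[...,0]-x)<10)&(abs(P[...,1]-y)<10)],initial=-99)) for y in range(-420,-60,20)])
E
```

```text
wedge0 -9.959394846250163
wedge y 28.435722761216297 tcp holder (array([  76.42264395, -186.06759623]), np.float64(42.843608650929106))
stone far 88.16500920843431
t 16.10 pos [ 590.7 -138.5   42.8] th 1.530 j6 -1.80 w 23.7 tilt [ 4.e-04  2.e-04 -1.e+00]
[44.537, -153.379, -77.173, 0.0, -0.0, 0.001]
[44.495, -153.403, 34.827, 0.0, -0.0, 0.001]
380 [6, 6, 5, 9, 6, 5, 7, 4, -99, -99, -99, -99, -99, 648, 695, 711, 722, 731]
400 [5, 5, 8, 9, 8, 6, 9, 6, 5, -99, -99, -99, -99, 637, 669, 682, 692, 700]
420 [10, 9, 6, 6, 7, 8, 9, 6, 5, -99, -99, -99, -99, 617, 644, 656, 664, 673]
440 [7, 7, 7, 8, 8, 8, 8, 8, 6, -99, -99, -99, -99, 597, 617, 627, 637, 645]
460 [9, 6, 7, 7, 7, 7, 6, 7, 7, -99, -99, -99, -99, 570, 589, 599, 609, 615]
480 [7, 7, 8, 6, 7, 7, 9, 5, 6, -99, -99, -99, -99, 543, 562, 571, 580, 583]
500 [10, 7, 7, 5, 7, 7, 8, 6, 9, -99, -99, -99, 427, 517, 535, 545, 551, 550]
520 [7, 7, 7, 6, 7, 6, 7, 7, 8, -99, -99, -99, 435, 489, 505, 515, 518, 519]
540 [4, 6, 7, 6, 6, 7, 7, 7, 6, -99, -99, -99, 432, 456, 473, 484, 484, 479]
560 [7, 8, 8, 8, 6, 5, 5, 5, 9, -99, -99, 404, 415, 441, 447, 451, 448, 437]
580 [8, 7, 11, 7, 8, 8, 6, 7, 3, -99, -99, 387, 388, 359, 358, 413, 414, 420]
600 [36, 58, 49, 8, 9, 8, 7, 7, 2, -99, -99, 364, 366, 357, 357, 359, 396, 397]
620 [32, 55, 64, 5, 8, 4, 8, 5, 3, -99, -99, 344, 343, 345, 351, 353, 369, 372]
640 [29, 55, 71, 7, 7, 7, 7, 6, -99, -99, -99, -99, -99, -99, 327, 338, 348, 350]
660 [27, 28, 84, 6, 6, 6, 8, 7, 7, 6, 4, 77, 90, 92, -99, -99, 91, 5]
680 [27, 26, 94, 7, 5, 9, 9, 6, 6, 6, 8, 6, 6, 4, 2, -99, 85, 7]
```

step_arm(series=[[[0,-20,-50,0,0,0,12],[30,-75,-60,0,0,0,12],[64,-130,-60,0,0,0,12],[64,-169,-60,0,0,0,12],[64,-169,-60,0,0,0,12],[64,-169,-20,0,0,0,12],[64,-169,10,0,0,0,12],[64,-169,25,0,0,0,12],[64,-169,33,0,0,0,12],[64,-169,35,0,0,0,12],[64,-169,35,0,0,0,12]]])

```text
clock: 17.52
eef_pos: [520.1, -306.6, 8.7]
tool_rot: [0.0, 0.021, 1.0, -0.0]
force: [0.9, -0.3, -3.4]
width: 23.9
finger_force: 59.9
```

step_arm(series=[[[0,0,1.5,0,0,0,12],[0,0,1.5,0,0,0,12],[0,0,1.5,0,0,0,60],[0,0,1.5,0,0,0,60],[0,0,1.5,0,0,0,60],[0,0,1.5,0,0,0,60],[0,0,-40,0,0,0,60],[0,0,-100,0,0,0,60],[0,0,-160,0,0,0,60],[0,0,-220,0,0,0,60],[0,-180,-220,0,0,0,60],[0,-180,-220,0,0,0,60],[0,-180,-220,0,0,0,60],[0,-180,-220,0,0,0,60]]])

```text
clock: 19.27
eef_pos: [511.4, -489.4, 227.6]
tool_rot: [0.0, 0.022, 1.0, -0.0]
force: [0.2, 1.0, -0.4]
width: 60.1
finger_force: 0.0
```

```bash
python3 wed.py; python3 - <<'E'
from h import *
plan([])
c=cam("top");s=cam("scene")
a=cv2.resize(c["frame"][140:300,240:440],None,fx=3,fy=3,interpolation=cv2.INTER_CUBIC)
cv2.imwrite("pics/end.png",a[:,:,::-1])
E
```

```text
wedge0 -9.959394846250163
wedge y 28.236707545070658 tcp holder (array([  11.86406457, -537.89944981]), np.float64(227.42243555291026))
stone far 88.15025485358886
t 19.32 pos [ 511.6 -487.4  227.4] th 1.527 j6 -2.32 w 59.9 tilt [ 4.e-04  4.e-04 -1.e+00]
```

View pics/end.png

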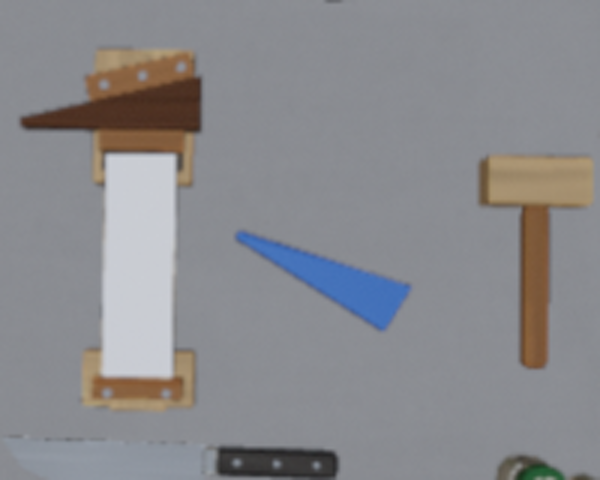

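The stone is clamped straight between stop and jaw. The wedge is home with its butt at crop x≈200, and the mallet lies flat on the table at (537,260), clear of everything.

```bash
python3 -c "
from cell import job
print(job.finish_job())"
```

```text
the job is handed in; nothing more can be done
None
```

The job is handed in: the stone lies straight and centred on the bed, the wedge was driven home with separate mallet blows (measured y ≈ 28 mm, barely moving under a final blow of about 27 N, a little above the 12–25 N guide), and the mallet lies flat on the table clear of the holder; the jaw's pressure on the stone was not measured and the judge returned no verdict.

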